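# Lift a round stoneware tile off the ware board and set it on the drying rack

## Task

Pick up the slab lifter by its leaning wooden grip, slide its blade under the round clay tile until the tile rests on the blade, and carry it across to the drying rack. Set the tile down gently, right side up and centred across the two rails, draw the blade out from under it, and stand the lifter back on its blade on the open bench, clear of the rack and the ware board. Never touch the tile with the gripper, never let it tip steeply or fall, and leave the jar, mug and tin where they are.

Things in the scene. Friction and masses are not known exactly. Their poses are not given: they have to be found in the camera images.
- lifter: Slab lifter, loose, 0.23 kg, stands by itself on its flat yellow steel blade, 105 (x) x 60 (y) x 3 mm. Origin: centre of the blade's underside; +x to the blade's free front edge; z up. From x = -46 mm a 44 mm wide neck (0 to 48 mm up the slope), then a flat dark wooden grip (48 to 118 mm up the slope) rise from the blade, leaning back to -x by 35 degrees from vertical.
- lifter_grip (a point): Centre of the lifter's wooden grip, 88 mm up the slope, at (-96, 0, 74) mm in the lifter's frame; axes as the lifter's. The grip is 100 mm wide along y and 14 mm thick: pinch it across its thickness, gripper tilted 35 degrees, fingers pointing down the slope.
- lifter_tip (a point): Middle of the front edge of the lifter's blade, at half its thickness; axes as the lifter's.
- round_tile: Loose round clay tile, terracotta with blue rings on top, 124 mm across, 10 mm thick, 0.15 to 0.29 kg. Origin: centre of its underside; z up. The flat of the underside is 96 mm across; around it a bevel rises 5 mm to the rim, so a thin blade enters below the rim and wedges the tile up. It lies on the ware board, 0 to 8 mm from the fence.
- ware_board: Fixed plywood board 185 (x) x 160 (y) x 12 mm; dark fence along its +x side, 12 mm thick, rising 14 mm above the board, inner face at x = +80.5 mm. Origin: centre of its underside on the bench. Open on its -x side, with 40 to 50 mm of bare board before the tile: a blade pushed along +x drives the tile against the fence.
- drying_rack: Fixed wooden rack. Origin: centre of its underside on the bench. Two rails along its x, 120 mm long, 20 mm wide, tops 30 mm above the bench, at y = -48 and +48 mm; the 76 mm gap between them is open at both ends, above a base plate 130 x 124 x 4 mm. A tile in place is centred over the origin, its underside 30 mm up; the blade passes between the rails.
- glaze_jar: Bystander: loose jar with white cap and blue label, 56 mm across, 85 mm tall. Origin: centre of its underside.
- brush_mug: Bystander: loose white mug 72 mm across, 85 mm tall, with brushes standing up to 165 mm. Origin: centre of its underside.
- glaze_tin: Bystander: loose tin with yellow label, 72 mm across, 75 mm tall. Origin: centre of its underside.
Not all that is in view belongs to the job. Leave any pink or yellow look-alike of the ware_board alone.

How it is judged (in metres and radians):
On the way, in this order (a step that is already met when the one before it is completed fails the run):
1. the tile rides on the lifter's blade, clear of the ware board (height (world z) of round_tile above 0.03 m and contact force between round_tile and lifter above 0.5 N and contact force between round_tile and ware_board below 0.05 N and angle between round_tile's own z axis and vertical below 0.25 rad), for 0.2 s.
2. the tile lies centred on the rack's rails with the blade off it (x of round_tile in the frame of drying_rack between -0.022 and 0.022 m and y of round_tile in the frame of drying_rack between -0.015 and 0.015 m and z of round_tile in the frame of drying_rack between 0.027 and 0.033 m and angle between round_tile's own z axis and vertical below 0.06 rad and contact force between round_tile and lifter below 0.05 N), for 0.2 s.
At the end, for the whole second after the job is handed in: The tile lies flat (3.4 deg), glazed side up, at rest on the two rails, centred within 22 mm along and 15 mm across them; the lifter stands still on its blade on the bench (tilt under 4.6 deg), blade front over 75 mm and centre over 100 mm from the rack's centre, touching no tile, rack or board (all of step 2 and linear speed of each of round_tile, lifter below 0.02 m/s and height (world z) of lifter below 0.006 m and angle between lifter's own z axis and vertical below 0.08 rad and horizontal distance between lifter_tip and drying_rack above 0.075 m and horizontal distance between lifter and drying_rack above 0.1 m and contact force between lifter and drying_rack below 0.05 N and contact force between lifter and ware_board below 0.05 N).
It fails at once if the gripper touches the tile (contact force between the fingers and round_tile above 0.5 N).
It fails at once if the tile is tipped more than 23 degrees (angle between round_tile's own z axis and vertical above 0.4 rad).
It fails at once if the tile falls to the bench (height (world z) of round_tile below 0.006 m).
It fails at once if the tile is set on the rack with a bang (over 15 N) (contact force between round_tile and drying_rack above 15 N).
It fails at once if the jar, mug or tin is moved more than 30 mm or tipped over (distance of any of glaze_jar, brush_mug, glaze_tin from where it was at the start of the episode above 0.03 m or angle between any of glaze_jar, brush_mug, glaze_tin's own z axis and vertical above 0.3 rad).
It also fails if it takes over 64 s, if anything falls off the work surface, if the arm or the gripper's body presses on something with over 40 N, if the wrist force passes 120 N, or if a joint passes its speed limit or range.

## Robot

A 6-joint arm with a two-finger parallel gripper is mounted at the origin on the work surface. World frame = base frame: x ahead of the robot, y to its left, z up, the work surface at z = 0. Lengths are in mm, angles in rad, forces in N, time in s.
With the tool pointing down it reaches from about 350 to 975 mm from the base axis. Payload 7.1 kg.
Tool frame: the origin (TCP) lies on the front face of the gripper's body, between the roots of the fingers; the fingertips stand 80 mm ahead of it and the grasp point (between the pads) lies 61 mm ahead of it (env.tips_ahead is the distance from the TCP to the fingertips, in mm); z points along the fingers, y is the direction in which the jaws open and shut (so a half turn about z gives the same grasp; the last joint's range is limited). The gripper opens to 88 mm and grips with 3 to 60 N. Pads are 20 mm wide; open, the fingers measure 115 mm over their backs; the gripper's body (75 mm by 178 mm) begins 61 mm behind the grasp point.
Start: joints at [1.141, 0.423, 1.63, -0, 1.089, -0.019], TCP at [249.557, 572.998, 302.675] pointing down, gripper open.
Joint ranges: [-3, 3], [-0.9, 2.11], [0.09, 2.58], [-1.31, 4.45], [0.11, 2.69], [-2.54, 2.54]. Speed limits (rad/s): [2.39, 2.39, 3.01, 3.14, 3.14, 3.14].

## Interface

Orientations are given as a unit quaternion [x, y, z, w].
In Python, from station import env, set_gripper, viewer, workorder gives the robot as it stands. Calls block until the motion is done:
- env.reach(position, orientation): joint-space move of the TCP to a pose.
- env.move_l(position, rot=None, rate=150, f_stop=None): straight line of the TCP; rot=None keeps the orientation; rate is the mean speed in mm/s. With f_stop (N) it stops when the force on the tool has changed by that much, and returns True; else False.
- env.move_joints(angles): joint-space move.
- set_gripper(opening): finger opening in mm; the grip force is fixed at half the most; returns when the fingers have stopped.
- env.hold(seconds).
- env.ik(position, orientation): joint angles nearest the present ones, or None.
- env.read_state(): the state.
- viewer.camera(name): name is "scene" or "side" or "wrist"; returns the picture (420x560x3 uint8, blue, green, red); there is no depth.
- viewer.camera_params(name): a dict with "fx", "fy", "cx", "cy" (pixels), "pose" (4x4, takes a point from camera to world coordinates); the wrist camera has in their place "tool_from_camera" (4x4, takes a point from camera to tool coordinates, whose origin is the TCP and whose axes are the flange's). Camera axes: x right, y up, looking along -z (the intrinsics and any distortion apply to the point x, -y, -z); pixel columns grow to the right and rows downward; lengths in mm; the calibration is good to about 2 mm. The wrist camera is an equidistant fisheye: a pixel r from the principal point sees the ray r / f radians off the axis. A picture is of the moment at which its call begins: read the wrist's pose just before it. camera_params takes no time and is no camera call.
A pose or a line that the arm cannot do raises env.IKError and nothing moves.
- workorder.sign_off(): hands the job in, once; it reports no verdict.
The state is a dict: "time_s": time; "qpos": joint angles; "dq": joint speeds; "tau": joint torques, N m; "tool_pos": TCP position; "orientation": TCP orientation; "force": force on the tool from outside, world axes, zero at the start; "wrist_torque": the same for the moment, N m; "width": finger opening in mm.
Only numpy, scipy, OpenCV 4.12 (cv2) and the standard library are available. Lean on these libraries where they do the work, as an engineer would, in place of code of your own. Each camera call takes 0.05 s, during which the arm holds its last target. There are 200 camera calls.

## Working session

There is one attempt and no reset: what is moved stays moved. The work goes in short steps, each a Python script; the robot and the scene stay as the last script left them, time stands still between calls to the robot, and variables do not carry over. Pictures are saved under pics/ and viewed, about 8 in all and at most 12, crops included, and the job is handed in when it is done.

```bash
ls; mkdir -p pics; python3 - <<'E'
from station import env,viewer
import cv2,numpy as np
np.set_printoptions(precision=3,suppress=True)
for n in ["scene","side","wrist"]:
    print(n,viewer.camera_params(n))
    if n!="wrist": cv2.imwrite(f"pics/{n}0.png",viewer.camera(n))
s=env.read_state();print(s)
cv2.imwrite("pics/wrist0.png",viewer.camera("wrist"))
E
```

```text
pics
scene {'fx': 397.1292091060498, 'fy': 397.1292091060498, 'cx': 282.2479063211894, 'cy': 204.22909540537188, 'pose': array([[   0.208,   -0.774,    0.598, 1139.831],
       [   0.978,    0.156,   -0.138,  -29.416],
       [   0.013,    0.614,    0.789,  944.966],
       [   0.   ,    0.   ,    0.   ,    1.   ]])}
side {'fx': 461.5481788025408, 'fy': 461.5481788025408, 'cx': 278.8629012366838, 'cy': 211.9816947678519, 'pose': array([[  -0.997,    0.061,   -0.039,  402.411],
       [  -0.071,   -0.694,    0.716, 1110.704],
       [   0.016,    0.717,    0.697, 1057.961],
       [   0.   ,    0.   ,    0.   ,    1.   ]])}
wrist {'fx': 325.19226210127806, 'fy': 325.19226210127806, 'cx': 276.77350812724956, 'cy': 209.02968443766207, 'tool_from_camera': array([[  0.   ,   0.97 ,   0.242,  64.371],
       [  1.   ,  -0.001,   0.001,  -1.029],
       [  0.001,   0.242,  -0.97 , -83.067],
       [  0.   ,   0.   ,   0.   ,   1.   ]])}
{'time_s': 0.1, 'qpos': array([ 1.141,  0.424,  1.631,  0.   ,  1.089, -0.019]), 'dq': array([-0.   , -0.002, -0.004, -0.001,  0.002,  0.001]), 'tau': array([ -0.   , -54.561, -27.432,   0.064,   0.019,  -0.   ]), 'tool_pos': array([249.378, 572.681, 301.973]), 'orientation': array([ 0.204,  0.979, -0.001, -0.   ]), 'force': array([-0.093, -0.307, -0.085]), 'wrist_torque': array([0.034, 0.044, 0.014]), 'width': 87.81743550615005}
```

View pics/scene0.png

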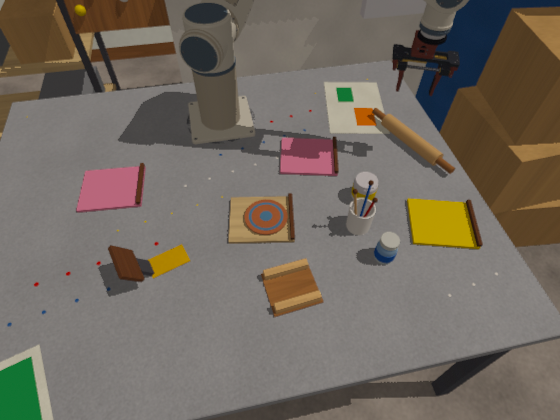

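View pics/side0.png

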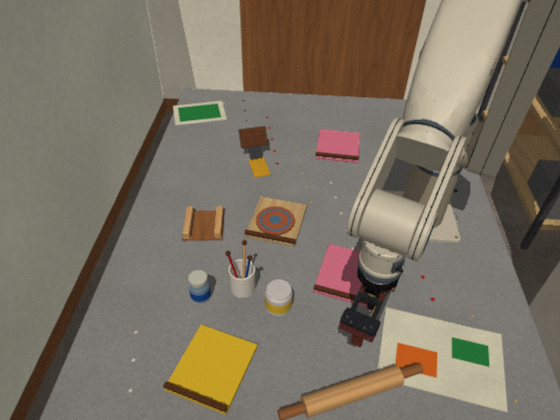

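The scene view shows the lifter's grip at (127,263) with its blade at (168,260). The tile on its board is at (265,217), the rack at (292,287), the mug at (361,217), the jar at (388,247) and the tin at (366,187). In the side view the blade is at (260,167), the tile at (276,220) and the rack at (203,223). Next I triangulate these roughly and move the wrist camera in for a closer look.

```bash
cat > h.py <<'E'
import numpy as np, cv2
from scipy.spatial.transform import Rotation as R
from scipy.optimize import least_squares
np.set_printoptions(precision=2,suppress=True)
def cam(viewer,name,st=None):
    p=viewer.camera_params(name)
    if name!="wrist": return dict(p,fish=False,pose=np.array(p["pose"]))
    T=np.eye(4);T[:3,:3]=R.from_quat(st["orientation"]).as_matrix();T[:3,3]=st["tool_pos"]
    return dict(p,fish=True,pose=T@p["tool_from_camera"])
def ray(c,px):
    x,y=(px[0]-c["cx"])/c["fx"],(px[1]-c["cy"])/c["fy"]
    if c["fish"]:
        r=np.hypot(x,y); k=np.sin(r)/max(r,1e-9); d=np.array([x*k,-y*k,-np.cos(r)])
    else: d=np.array([x,-y,-1.]);d/=np.linalg.norm(d)
    return c["pose"][:3,3],c["pose"][:3,:3]@d
def tri(obs):
    A=np.zeros((3,3));b=np.zeros(3);L=[ray(c,p) for c,p in obs]
    for o,d in L:
        P=np.eye(3)-np.outer(d,d);A+=P;b+=P@o
    X=np.linalg.solve(A,b)
    return X,max(np.linalg.norm(np.cross(X-o,d)) for o,d in L)
def onz(c,px,z):
    o,d=ray(c,px);return o+d*(z-o[2])/d[2]
def proj(c,X):
    q=(np.asarray(X)-c["pose"][:3,3])@c["pose"][:3,:3]; x,y,z=q[...,0],-q[...,1],-q[...,2]
    if c["fish"]:
        r=np.hypot(x,y);k=np.arctan2(r,z)/np.maximum(r,1e-9);x,y=x*k,y*k
    else: x,y=x/z,y/z
    return np.stack([x*c["fx"]+c["cx"],y*c["fy"]+c["cy"]],-1)
def down(yaw,tilt=0):
    # tool z down, tool x horizontal at heading yaw
    return R.from_euler("z",yaw)*R.from_euler("x",np.pi)
E
python3 - <<'E'
from station import env,viewer
from h import *
S=cam(viewer,"scene");D=cam(viewer,"side")
for n,a,b in [("blade",(168,260),(260,167)),("grip",(127,263),(255,137)),("tile",(265,217),(276,220)),("rack",(292,287),(203,223)),("mug",(361,217),(242,278)),("jar",(388,241),(199,282)),("tin",(366,182),(278,290))]:
    print(n,*tri([(S,a),(D,b)]))
T=cam(viewer,"wrist",env.read_state());print(T["pose"])
E
```

```text
blade [ 547.95 -207.23   -1.1 ] 0.48939431271317485
grip [ 575.93 -296.28   65.59] 2.3237617118676273
tile [468.49  74.71  13.26] 0.8463642525721468
rack [698.26 102.95   8.45] 0.3300429350124464
mug [543.14 336.25  42.72] 1.202907945874493
jar [649.63 373.19  64.67] 2.384276603795676
tin [440.11 383.91  65.03] 0.28283945011402495
[[  0.4   -0.89  -0.22 190.07]
 [  0.92   0.39   0.1  597.57]
 [ -0.    -0.24   0.97 385.17]
 [  0.     0.     0.     1.  ]]
```

```bash
cat > look.py <<'E'
import sys,pickle
from station import env,viewer
from h import *
def look(name,pos,yaw):
    env.reach(pos,down(np.radians(yaw)).as_quat()); env.hold(0.3)
    s=env.read_state(); im=viewer.camera("wrist"); c=cam(viewer,"wrist",s)
    cv2.imwrite(f"pics/{name}.png",im); pickle.dump(c,open(f"pics/{name}.pkl","wb")); print(name,s["time_s"],s["tool_pos"],s["qpos"])
E
python3 - <<'E'
from look import *
look("T1",[560,110,330],90)
look("T2",[600,30,330],90)
look("L1",[600,-170,300],90)
look("L2",[540,-250,330],90)
a=[cv2.imread(f"pics/{n}.png") for n in ["T1","T2","L1","L2"]]
m=np.vstack([np.hstack(a[:2]),np.hstack(a[2:])])
cv2.imwrite("pics/m.png",cv2.resize(m,(800,600)))
E
```

```text
T1 2.4583 [559.93 110.49 329.95] [0.17 0.31 1.73 0.   1.1  0.17]
T2 3.2583 [599.68  30.92 330.07] [0.03 0.36 1.66 0.   1.12 0.03]
L1 4.4333 [ 600.33 -168.8   300.29] [-0.29  0.42  1.64  0.    1.08 -0.29]
L2 5.2833 [ 540.43 -249.18  329.55] [-0.45  0.35  1.67  0.    1.12 -0.45]
```

View pics/m.png

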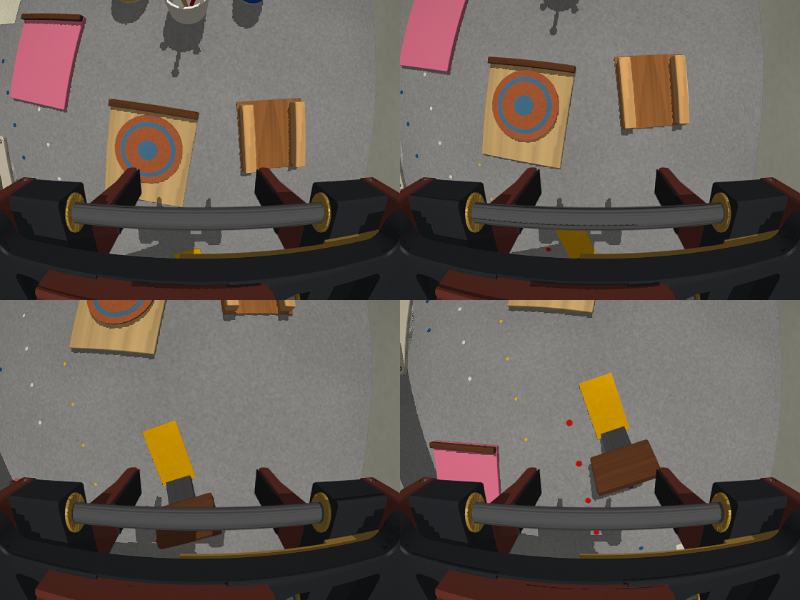

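The montage shows the wrist views T1, T2, L1 and L2. In T2 the tile is at about (524,105), the rack at (652,92), and the board is fully visible. In L2 the blade is at (604,405) and the grip at (624,468). I'll take one more view of each group and zoom in.

```bash
python3 - <<'E'
from look import *
look("L3",[600,-310,300],90)
look("T3",[540,-20,300],90)
a=[cv2.imread(f"pics/{n}.png") for n in ["T2","T3","L2","L3"]]
def crop(im,x,y,w,h): return cv2.resize(im[y:y+h,x:x+w],(800,600),interpolation=cv2.INTER_CUBIC)
cv2.imwrite("pics/cT2.png",crop(a[0],100,40,320,240))
T=np.hstack([a[1],a[3]]);cv2.imwrite("pics/mT3L3.png",cv2.resize(T[:300],(800,214)))
for n,im in zip(["T2","T3","L2","L3"],a):
    h=cv2.cvtColor(im,cv2.COLOR_BGR2HSV)
    for nm,lo,hi in [("yel",(20,200,120),(32,255,255)),("blue",(90,60,60),(125,255,255))]:
        m=cv2.inRange(h,lo,hi);m[250:]=0
        cs,_=cv2.findContours(m,0,2)
        for c in cs:
            if cv2.contourArea(c)>150: print(n,nm,cv2.contourArea(c),cv2.approxPolyDP(c,5,True)[:,0].tolist() if nm=="yel" else cv2.fitEllipse(c))
E
```

```text
L3 6.0833 [ 599.82 -309.46  300.83] [-0.49  0.5   1.51  0.    1.13 -0.49]
T3 7.5667 [540.23 -20.74 299.83] [-0.06  0.3   1.82 -0.    1.02 -0.06]
T2 blue 4527.0 ((174.0921173095703, 146.9871826171875), (73.7525863647461, 78.15947723388672), 0.03777514770627022)
T3 blue 5841.5 ((215.2126922607422, 101.72254943847656), (84.80793762207031, 87.80094146728516), 41.86619186401367)
L2 yel 3535.0 [[295, 103], [251, 117], [277, 194], [281, 186], [311, 176], [320, 180]]
L3 yel 3986.5 [[244, 50], [198, 68], [226, 148], [229, 139], [253, 130], [273, 132]]
```

View pics/cT2.png

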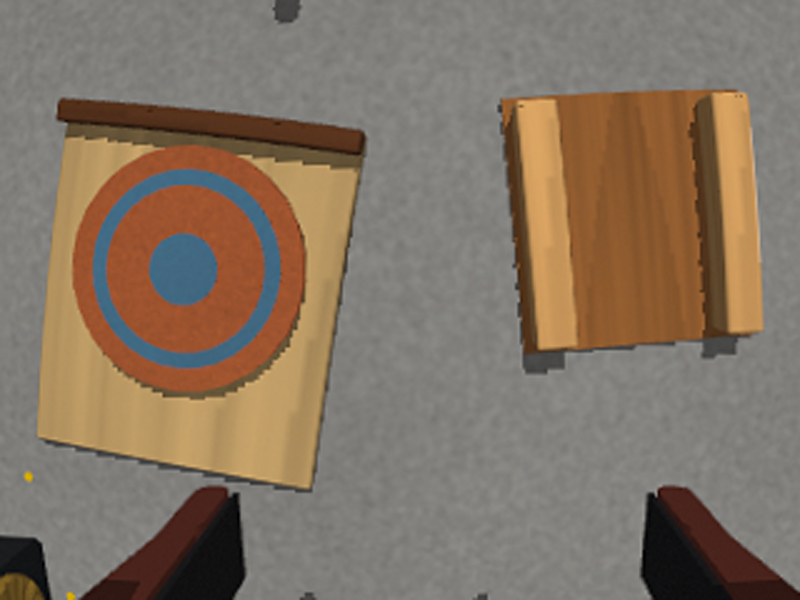

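View pics/mT3L3.png

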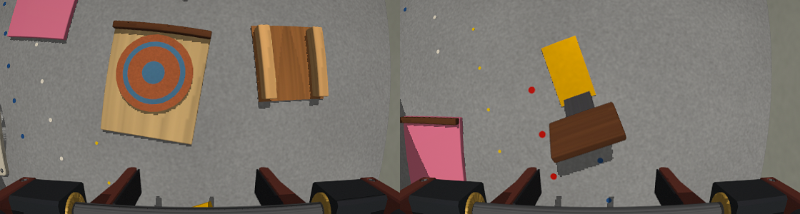

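T2 crop (2.5x): the near corners of the board are at (38,438) and (311,490). The tops of the left rail run (515,101)-(539,349) and of the right rail (747,93)-(762,330). The tile's blue dot is at (183,269). T3/L3 show the same things. I'll zoom once more so I can pick matching corners.

```bash
python3 - <<'E'
import cv2,numpy as np
a={n:cv2.imread(f"pics/{n}.png") for n in ["T3","L2","L3"]}
f=lambda im,x,y,w,h,W,H: cv2.resize(im[y:y+h,x:x+w],(W,H),interpolation=cv2.INTER_CUBIC)
cv2.imwrite("pics/cT3.png",f(a["T3"],140,20,320,192,800,480))
cv2.imwrite("pics/cL.png",np.hstack([f(a["L2"],240,90,160,200,400,500),f(a["L3"],185,40,160,200,400,500)]))
E
```

```text
(no output)
```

View pics/cT3.png

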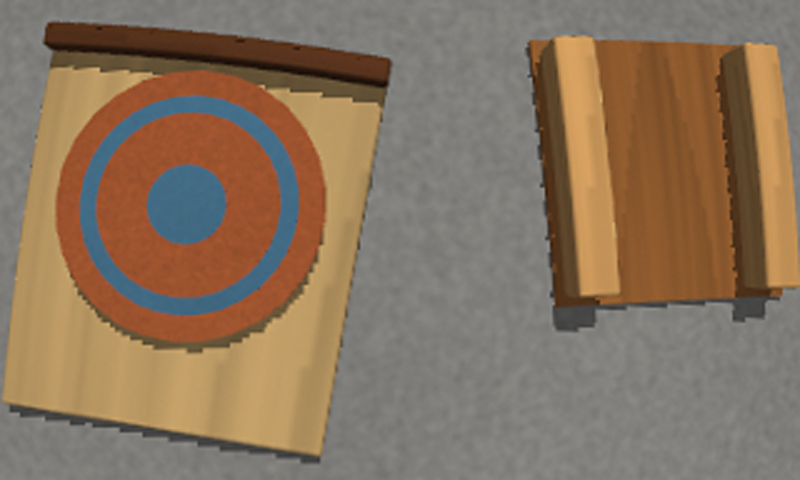

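View pics/cL.png

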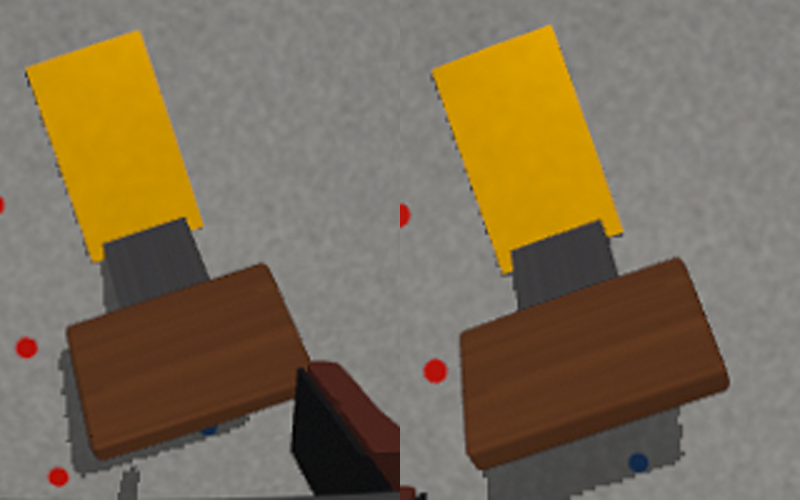

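```bash
cat > fit.py <<'E'
import pickle
from h import *
C={n:pickle.load(open(f"pics/{n}.pkl","rb")) for n in ["T2","T3","L2","L3"]}
off={"T2":(100,40),"T3":(140,20),"L2":(240,90),"L3":(185,40)}
P=lambda n,p:(p[0]/2.5+off[n][0]-.3,p[1]/2.5+off[n][1]-.3)
H=dict(
lifter=("L2","L3",[((26,67),(33,70),(52.5,30,3)),((139,31),(151,26),(52.5,-30,3)),((202,227),(222,234),(-52.5,-30,3)),((94,262),(102,273),(-52.5,30,3)),((68,326),(60,332),(-67.8,50,45)),((266,264),(280,258),(-67.8,-50,45))]),
board=("T2","T3",[((38,438),(5,403),(-92.5,80,12)),((311,490),(320,457),(-92.5,-80,12)),((60,99),(47,23),(92.5,80,26)),((364,132),(390,60),(92.5,-80,26))]),
rack=("T2","T3",[((515,101),(555,38),(60,58,30)),((558,99),(596,38),(60,38,30)),((539,349),(582,296),(-60,58,30)),((577,346),(619,293),(-60,38,30)),((711,94),(744,44),(60,-38,30)),((747,93),(777,46),(60,-58,30)),((727,334),(768,287),(-60,-38,30)),((762,330),(799,286),(-60,-58,30))]),
tile=("T2","T3",[((184.5,267.5),(187.5,204),(0,0,10))]))
out={}
for k,(a,b,L) in H.items():
    X=[];
    for p,q,m in L:
        x,e=tri([(C[a],P(a,p)),(C[b],P(b,q))]);X.append(x);print(k,m,x,"gap %.1f"%e)
    if len(L)==1: continue
    M=np.array([m for *_,m in L],float)
    def res(v):
        W=R.from_euler("z",v[2]).apply(M)+[v[0],v[1],v[3]]
        return np.r_[(proj(C[a],W)-[P(a,p) for p,q,m in L]).ravel(),(proj(C[b],W)-[P(b,q) for p,q,m in L]).ravel()]
    c=np.mean(X,0); d0=np.arctan2(*(M[:,[1]].ravel()*0)[:2]) if 0 else np.pi/2
    r=least_squares(res,[c[0],c[1],d0,0],loss="soft_l1")
    print("==",k,r.x[[0,1,3]],np.degrees(r.x[2]),"rms px",np.sqrt(np.mean(res(r.x)**2)))
    print(res(r.x).reshape(2,-1,2).tolist()) if 0 else None
E
python3 fit.py
```

```text
lifter (52.5, 30, 3) [ 507.39 -168.45    0.48] gap 0.2
lifter (52.5, -30, 3) [ 563.95 -150.25    3.48] gap 0.0
lifter (-52.5, -30, 3) [ 597.19 -249.86    1.49] gap 0.2
lifter (-52.5, 30, 3) [ 541.59 -267.21    8.09] gap 0.3
lifter (-67.8, 50, 45) [ 529.49 -289.28   49.15] gap 0.3
lifter (-67.8, -50, 45) [ 621.22 -259.14   49.74] gap 0.1
== lifter [ 552.83 -209.61    0.18] 108.53250695794796 rms px 0.8164903569395991
board (-92.5, 80, 12) [377.78 -12.75  16.85] gap 0.2
board (-92.5, -80, 12) [530.43 -42.83   6.77] gap 0.3
board (92.5, 80, 26) [404.5  168.11  22.32] gap 0.2
board (92.5, -80, 26) [562.45 140.52  21.96] gap 0.6
== board [467.83  62.92  -3.16] 80.12773166548111 rms px 0.35288158657452723
rack (60, 58, 30) [634.23 153.45  31.41] gap 0.6
rack (60, 38, 30) [654.39 155.76  29.27] gap 0.1
rack (-60, 58, 30) [646.4   36.32  32.22] gap 0.1
rack (-60, 38, 30) [664.72  38.08  30.57] gap 0.3
rack (60, -38, 30) [729.11 162.79  31.47] gap 0.1
rack (60, -58, 30) [748.23 165.27  30.72] gap 0.0
rack (-60, -38, 30) [739.05  45.86  35.61] gap 0.0
rack (-60, -58, 30) [759.72  47.78  30.84] gap 0.0
== rack [698.75 100.95  -3.47] 95.68781789771545 rms px 0.5474568476125106
tile (0, 0, 10) [471.82  76.49  19.29] gap 0.1
```

The fits agree with the given sizes: blade corners about 3 mm high, rail tops about 31, board residual 0.35 px. The fence gap comes out at 4.4 mm and the bare board at 44 mm. I refit with z fixed at 0, then grasp.

```bash
cat >> h.py <<'E'
G=np.array([-96.,0,74]); A=np.radians(35)
# tool in lifter frame
Zt=np.array([np.sin(A),0,-np.cos(A)]); Yt=np.array([np.cos(A),0,np.sin(A)]); Xt=np.cross(Yt,Zt)
def T_(Rm,p): T=np.eye(4);T[:3,:3]=Rm;T[:3,3]=p;return T
TLT=T_(np.c_[Xt,Yt,Zt],G-61*Zt)
def lift(x,y,z,yaw,pitch=0):  # lifter pose; pitch>0 nose up
    return T_((R.from_euler("z",yaw,degrees=True)*R.from_euler("y",-pitch,degrees=True)).as_matrix(),[x,y,z])
def pq(T): return T[:3,3],R.from_matrix(T[:3,:3]).as_quat()
def toolT(s): return T_(R.from_quat(s["orientation"]).as_matrix(),s["tool_pos"])
E
sed -i 's/return np.r_\[/v=np.r_[v[:3],0];W=R.from_euler("z",v[2]).apply(M)+[v[0],v[1],0];return np.r_[/' fit.py; python3 fit.py | grep ==
python3 - <<'E'
from station import env,set_gripper
from h import *
print(Xt)
L=lift(552.8,-209.6,0,108.5)
B=L.copy();B[:3,3]=B[:3,3]
back=L@T_(np.eye(3),-110*Zt)
for M in (back,L,lift(447,-55,13,80.1),lift(467,63,100,80.1),lift(700,83,60,95.7),lift(718,-100,0,95.7)):
    print(env.ik(*pq(M@TLT)))
E
```

```text
== lifter [ 552.83 -209.62    0.  ] 108.53836040402706 rms px 0.8166065535785437
== board [468.51  62.92   0.  ] 80.09642471048903 rms px 0.6722586779413394
== rack [697.68 100.72   0.  ] 95.65573241622504 rms px 0.6954295284118426
[-0.  1.  0.]
None
None
None
[-0.46  0.39  2.06  0.7   1.02 -2.33]
[-0.26  0.78  1.4   0.6   1.26 -2.2 ]
[-0.47  0.95  1.18  0.51  1.39 -2.33]
```

```bash
sed -i 's/Yt=np.array(\[np.cos(A),0,np.sin(A)\])/Yt=-np.array([np.cos(A),0,np.sin(A)])/' h.py
python3 - <<'E'
from station import env,set_gripper
from h import *
L=lift(552.8,-209.6,0,108.5)
back=L@T_(np.eye(3),-110*Zt)
for M in (back,L,lift(447,-55,13,80.1),lift(467,63,100,80.1),lift(700,83,60,95.7),lift(718,-100,0,95.7)):
    print(env.ik(*pq(M@TLT)))
set_gripper(88)
env.reach(*pq(back@TLT)); print(env.read_state()["tool_pos"],pq(back@TLT)[0])
hit=env.move_l(pq(L@TLT)[0],rate=60,f_stop=6)
env.hold(.3);s=env.read_state();print(hit,s["tool_pos"],pq(L@TLT)[0],s["force"],s["time_s"])
E
```

```text
[-0.68  0.87  1.14  0.31  1.66  0.51]
[-0.64  0.9   1.31  0.34  1.46  0.48]
[-0.69  0.6   1.98  0.64  0.99  0.58]
[-0.46  0.39  2.06  0.7   1.02  0.81]
[-0.26  0.78  1.4   0.6   1.26  0.94]
[-0.47  0.95  1.18  0.51  1.39  0.81]
[ 615.12 -392.17  214.83] [ 614.38 -393.65  214.07]
False [ 594.37 -333.87  124.04] [ 594.36 -333.82  123.97] [-0.91  0.01 -0.  ] 11.45
```

```bash
python3 - <<'E'
from station import env,set_gripper,viewer
from h import *
import pickle
print(set_gripper(0)); env.hold(.3)
s=env.read_state();print(s["width"],s["force"],s["wrist_torque"],s["tool_pos"])
L=lift(552.8,-209.6,0,108.5)
TL=np.linalg.inv(toolT(s))@L   # lifter in tool
np.save("TL.npy",TL)
p=s["tool_pos"]+[0,0,60]
env.move_l(p,rate=60); env.hold(.3)
s=env.read_state();print(s["width"],s["force"],s["wrist_torque"],s["time_s"])
# over to before the board
h=np.array([np.cos(np.radians(80.1)),np.sin(np.radians(80.1)),0])
t=np.array([471.8,76.5,0])
o=t-h*(62+22+52.5)
M=lift(o[0],o[1],60,80.1)@np.linalg.inv(TL)
env.move_l(*pq(M),rate=120);env.hold(.3)
s=env.read_state();im=viewer.camera("wrist");cv2.imwrite("pics/w1.png",im);pickle.dump(cam(viewer,"wrist",s),open("pics/w1.pkl","wb"))
sc=viewer.camera("scene");sd=viewer.camera("side");cv2.imwrite("pics/s1.png",sc);cv2.imwrite("pics/d1.png",sd)
v=np.hstack([cv2.resize(im,(400,300)),cv2.resize(sc[150:300,130:330],(400,300))]);v2=np.hstack([cv2.resize(sd[100:250,190:390],(400,300)),cv2.resize(im[60:330,180:380][:150],(400,300))])
cv2.imwrite("pics/v1.png",np.vstack([v,v2])); print(s["tool_pos"],pq(M)[0],s["force"],s["time_s"])
E
```

```text
False
13.951411851388146 [-1.6   3.62  5.25] [1.11 0.44 0.1 ] [ 594.11 -332.9   124.67]
13.567878693530087 [ 1.36 -0.84 -2.66] [-0.62 -0.08  0.01] 14.3583
[ 426.12 -186.14  184.59] [ 426.03 -186.08  184.67] [ 0.14  0.38 -2.38] 16.6667
```

View pics/v1.png

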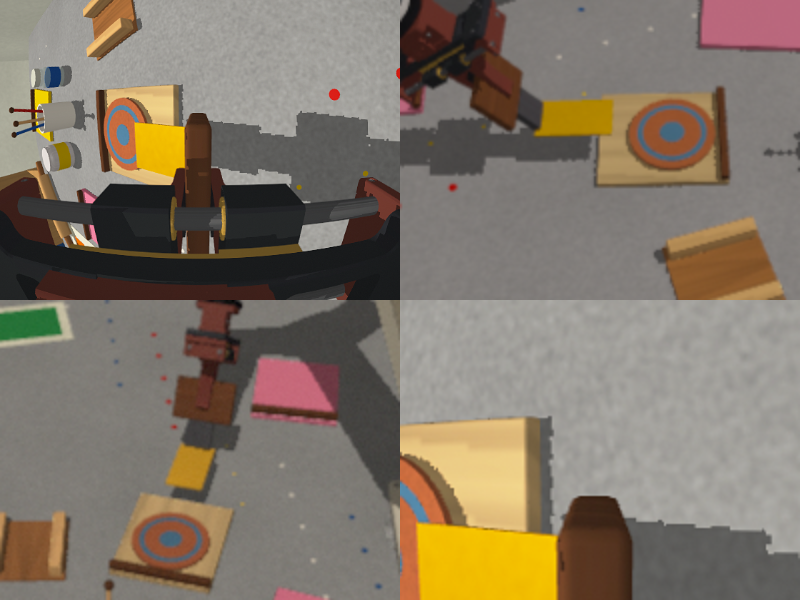

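The lifter is held, with the blade forward. In the montage's wrist panel the blade's front edge runs (134,122)-(137,175), and the scene panel shows the blade pointing at the tile. I compare the blade's corners with the assumed in-hand pose.

```bash
python3 - <<'E'
from station import env,viewer
from h import *
import pickle
TL=np.load("TL.npy");L=toolT(env.read_state())@TL
print(L)
cs={"w1":pickle.load(open("pics/w1.pkl","rb")),"s1":cam(viewer,"scene"),"d1":cam(viewer,"side")}
K=np.array([(52.5,30,3),(52.5,-30,3),(-52.5,-30,3),(-52.5,30,3)]);W=K@L[:3,:3].T+L[:3,3]
F={}
for n,c in cs.items():
    im=cv2.imread(f"pics/{n}.png");m=cv2.inRange(cv2.cvtColor(im,cv2.COLOR_BGR2HSV),(20,180,90),(32,255,255))
    q=proj(c,W);print(n,"pred",q.tolist())
    box=np.zeros_like(m);cv2.fillConvexPoly(box,q.astype(int),255);m&=cv2.dilate(box,np.ones((25,25)))
    k=max(cv2.findContours(m,0,2)[0],key=cv2.contourArea)
    a=cv2.approxPolyDP(k,3,True)[:,0];print("  seen",a.tolist())
    F[n]=[a[np.argmin(np.linalg.norm(a-p,axis=1))] for p in q]
for i in range(4):
    x,e=tri([(cs[n],F[n][i]) for n in ("s1","d1")]);print(K[i],"pred",W[i],"scene/side",x,e)
E
```

```text
[[  0.17  -0.99  -0.   448.37]
 [  0.99   0.17   0.   -57.97]
 [ -0.    -0.     1.    59.98]
 [  0.     0.     0.     1.  ]]
w1 pred [[192.96833149748377, 234.157172102235], [189.24699854429622, 171.51574949429204], [285.21440929663095, 181.3987559043796], [284.57182287746974, 260.06725995924387]]
  seen [[189, 171], [192, 233], [243, 248], [247, 235], [258, 234], [258, 178]]
s1 pred [[235.5178445993946, 199.3816284638958], [234.75139481985377, 216.47873230366383], [196.22107184481837, 217.32665816507014], [198.25288597577398, 200.1483305579711]]
  seen [[236, 200], [202, 201], [197, 217], [235, 216]]
d1 pred [[290.30192716212633, 193.5020224414838], [272.3166666898757, 190.30918636053445], [280.04736192421416, 170.58404682199523], [297.2367033470515, 173.50456805892955]]
  seen [[281, 173], [274, 191], [289, 194], [296, 175]]
[52.5 30.   3. ] pred [427.84  -1.1   62.98] scene/side [431.25   0.4   62.78] 0.9705072795061355
[ 52.5 -30.    3. ] pred [486.95 -11.41  62.98] scene/side [482.12 -10.94  59.9 ] 0.9829820611622473
[-52.5 -30.    3. ] pred [ 468.9  -114.85   62.98] scene/side [ 464.33 -112.58   55.84] 1.420945843827948
[-52.5  30.    3. ] pred [ 409.79 -104.54   62.98] scene/side [414.18 -94.89  63.23] 0.8685301220765599
```

The predicted and seen corners agree to about 1 px. I lower until the blade touches the board, then slide it under the tile.

```bash
cat > mv.py <<'E'
from station import env,viewer,set_gripper
from h import *
import pickle
TL=np.load("TL.npy");TLi=np.linalg.inv(TL)
def go(x,y,z,yaw,rate=60,f=None,pitch=0,hold=.2):
    r=env.move_l(*pq(lift(x,y,z,yaw,pitch)@TLi),rate=rate,f_stop=f);env.hold(hold)
    s=env.read_state();L=toolT(s)@TL
    print("hit" if r else "ok",L[:3,3],"pitch %.2f"%np.degrees(np.arcsin(L[2,0])),"F",s["force"],"t",s["time_s"],"w",s["width"]);return L[:3,3]
hd=lambda a:np.array([np.cos(np.radians(a)),np.sin(np.radians(a)),0])
E
python3 - <<'E'
from mv import *
h=hd(80.1);o=np.array([471.8,76.5,0])-h*136.5
go(o[0],o[1],20,80.1,rate=50)
L=go(o[0],o[1],8,80.1,rate=12,f=2.5)
E
```

```text
ok [448.54 -58.12  20.24] pitch -0.02 F [-0.06  0.69 -2.24] t 17.9667 w 13.661234646077837
hit [448.21 -57.82  11.44] pitch 0.04 F [ 0.16 -2.31  4.52] t 18.875 w 14.217078345712842
```

```bash
python3 - <<'E'
from mv import *
h=hd(80.1);t=np.array([471.8,76.5,0])
o=t-h*136.5; go(o[0],o[1],12.0,80.1,rate=10)
for d,r,f in [(110,40,15),(60,30,20),(15,30,20)]:
    o=t-h*d; L=go(o[0],o[1],12.0,80.1,rate=r,f=f); print("along",(L-t)@h)
ims=[viewer.camera(n) for n in ("scene","side","wrist")]
for n,i in zip("sdw",ims):cv2.imwrite(f"pics/{n}2.png",i)
pickle.dump(cam(viewer,"wrist",env.read_state()),open("pics/w2.pkl","wb"))
cv2.imwrite("pics/v2.png",np.hstack([cv2.resize(ims[0][150:300,150:350],(400,300)),cv2.resize(ims[2][100:325,100:400],(400,300))]))
E
```

```text
ok [448.27 -58.05  11.79] pitch -0.02 F [ 0.18 -0.48 -1.14] t 19.325 w 14.109506002968304
ok [452.95 -32.04  12.  ] pitch 0.00 F [ 0.55  1.01 -2.41] t 20.3333 w 14.128671814281605
along -110.16179174332443
ok [461.65  17.26  12.04] pitch -0.00 F [ 0.33 -3.84  1.16] t 22.35 w 14.08273775285433
along -60.10325788876771
ok [469.52  61.5   12.06] pitch -0.02 F [ 0.41 -5.62  2.51] t 24.2 w 13.406038800199754
along -15.164577137544773
```

View pics/v2.png

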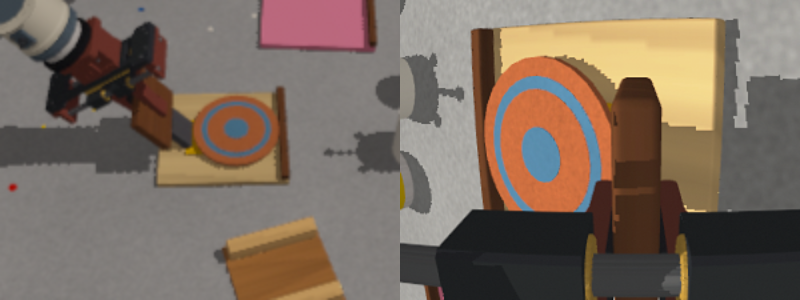

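The blade is under the tile, which is against the fence, and only a corner of yellow still shows at the neck. I lift gently, back off the fence, raise, and measure the tile relative to the lifter from three cameras.

```bash
cat >> mv.py <<'E'
def tile(zguess,tag):
    """tile top centre: fit of the outer tile/blue ring centre per camera, on plane z and triangulated"""
    s=env.read_state();obs=[];Lz=toolT(s)@TL;out=[]
    for n in ("scene","side","wrist"):
        im=viewer.camera(n);cv2.imwrite(f"pics/{tag}_{n}.png",im);c=cam(viewer,n,s)
        m=cv2.inRange(cv2.cvtColor(im,cv2.COLOR_BGR2HSV),(90,60,60),(125,255,255))
        g=proj(c,zguess); num,lab,st,ce=cv2.connectedComponentsWithStats(m)
        k=[i for i in range(1,num) if st[i,4]>30 and .6<st[i,2]/st[i,3]<1.7 and np.linalg.norm(ce[i]-g)<40 and st[i,4]>.6*.785*st[i,2]*st[i,3]]
        if not k: print(n,"no dot");continue
        i=min(k,key=lambda i:np.linalg.norm(ce[i]-g)); obs.append((c,ce[i])); X=onz(c,ce[i],zguess[2])
        print(n,ce[i],"on plane",X,"in lifter",(X-Lz[:3,3])@Lz[:3,:3])
    X,e=tri(obs);print("tri",X,e,"in lifter",(X-Lz[:3,3])@Lz[:3,:3]);return X
E
python3 - <<'E'
from mv import *
h=hd(80.1);t=np.array([471.8,76.5,0])
o=t-h*15;go(o[0],o[1],16,80.1,rate=15)
o=t-h*18;go(o[0],o[1],18,80.1,rate=15)
go(o[0],o[1],70,80.1,rate=50,hold=.4)
tile(np.array([*(o+18*h)[:2],83.]),"up")
E
```

```text
ok [468.83  62.05  15.96] pitch 0.03 F [-1.52 -0.97 -5.67] t 24.9667 w 14.160600909905378
ok [468.71  58.81  18.02] pitch 0.00 F [-0.2  -0.18 -4.69] t 25.5583 w 13.912144915391295
ok [468.66  58.79  69.92] pitch 0.00 F [ 0.33  1.06 -4.87] t 27.15 w 13.918668821459898
scene [266.1  201.03] on plane [466.51  80.22  83.  ] in lifter [20.74  5.81 13.08]
side [276.38 205.91] on plane [466.97  82.13  83.  ] in lifter [22.7   5.68 13.08]
wrist [205.53 215.7 ] on plane [467.76  80.93  83.  ] in lifter [21.66  4.7  13.08]
tri [467.1   80.88  82.72] 0.929955114992842 in lifter [21.5   5.34 12.8 ]
```

The tile rides on the blade at (21.5, 5.3) in the lifter's frame, top at 82.7 mm (expected 83), level. All three cameras agree within 2 mm. I carry it across.

```bash
python3 - <<'E'
from mv import *
h=hd(95.66);l=hd(185.66);r=np.array([697.7,100.7,0]);o=r-21.6*h-1.5*l
go(o[0],o[1],75,95.66,rate=100,hold=.4)
go(o[0],o[1],42,95.66,rate=40,hold=.4)
X=tile(np.array([*(r+3.5*l)[:2],55.]),"rk");d=X-r;print("tile in rack",d@h,d@l)
s=env.read_state()
i=[cv2.imread(f"pics/rk_{n}.png") for n in ("scene","side","wrist")]
cv2.imwrite("pics/v3.png",np.hstack([cv2.resize(i[0][220:340,220:380],(400,300)),cv2.resize(i[1][150:270,140:300],(400,300))]))
E
```

```text
ok [701.31  79.34  75.01] pitch -0.00 F [-0.51 -0.47 -4.44] t 30.5333 w 13.840964858724499
ok [701.4   79.34  42.11] pitch -0.00 F [-0.14  0.34 -5.08] t 31.9083 w 13.865868875874163
scene [290.83 276.86] on plane [693.1  99.8  55. ] in lifter [21.18  6.23 12.9 ]
side [202.84 212.25] on plane [694.19 101.24  55.  ] in lifter [22.5   5.01 12.9 ]
wrist [205.56 215.7 ] on plane [694.11 100.34  55.  ] in lifter [21.62  5.17 12.9 ]
tri [693.84 100.35  54.84] 0.9276963158977765 in lifter [21.65  5.44 12.74]
tile in rack 0.027790323084915858 3.8735997180427293
```

View pics/v3.png

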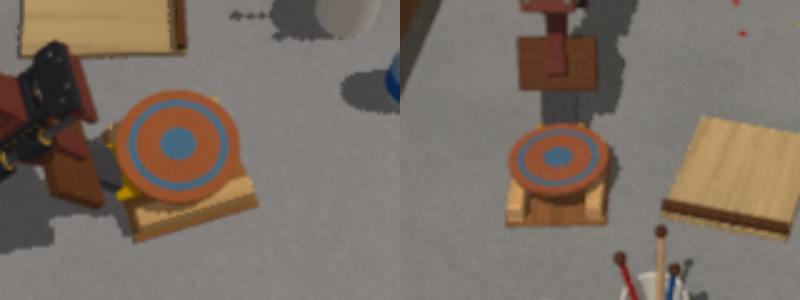

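The tile is above the rack, 4 mm off across the rails, and the blade sits between them. I lower gently, with a force stop to catch the blade touching a rail.

```bash
python3 - <<'E'
from mv import *
h=hd(95.66);l=hd(185.66);r=np.array([697.7,100.7,0]);o=r-21.6*h-1.5*l
go(o[0],o[1],30,95.66,rate=20,hold=.2)
L=go(o[0],o[1],17,95.66,rate=9,f=6,hold=.4)
X=tile(np.array([*(r+3.5*l)[:2],40.]),"dn");d=X-r;print("tile in rack",d@h,d@l)
E
```

```text
ok [701.45  79.29  30.18] pitch -0.01 F [-0.21 -0.57 -4.69] t 33.0083 w 13.586589953782168
ok [701.34  79.34  17.03] pitch -0.00 F [-0.31 -0.65 -2.2 ] t 35.0 w 14.185533925644666
scene [290.7 279.7] on plane [693.25  99.91  40.  ] in lifter [21.27  6.02 22.97]
side [203.46 215.79] on plane [693.64 101.65  40.  ] in lifter [22.96  5.46 22.97]
wrist [196.74 218.18] on plane [694.14 100.33  40.  ] in lifter [21.6   5.1  22.97]
tri [693.63 100.54  39.51] 0.8049187560838436 in lifter [21.85  5.58 22.48]
tile in rack 0.23838713955989227 4.067776123573384
```

The wrist force is back to the lifter's own weight and the tile top is at 39.5 mm (40 expected). I draw the blade out and stand the lifter on the bench.

```bash
python3 - <<'E'
from mv import *
h=hd(95.66);l=hd(185.66);r=np.array([697.7,100.7,0])
o=r-30*h-1.5*l; go(o[0],o[1],17,95.66,rate=30,f=6)
o=r-205*h-1.5*l; go(o[0],o[1],17,95.66,rate=80,f=8)
go(o[0],o[1],6,95.66,rate=40)
go(o[0],o[1],-3,95.66,rate=8,f=2)
E
```

```text
ok [702.07  71.09  16.98] pitch 0.00 F [ 0.11 -0.18 -2.32] t 35.7833 w 13.766071554889033
ok [ 719.41 -102.99   17.02] pitch 0.00 F [ 0.1   0.73 -1.63] t 38.325 w 13.977015450253543
ok [ 719.56 -103.23    6.18] pitch -0.01 F [ 0.8  -0.1  -2.94] t 38.95 w 13.863823740481564
hit [ 719.36 -103.15    0.14] pitch 0.04 F [-0.46 -1.87  5.34] t 39.9 w 13.955565187818447
```

```bash
python3 - <<'E'
from mv import *
set_gripper(60);env.hold(.3)
s=env.read_state();T=toolT(s);print(s["width"],s["force"])
env.move_l(T[:3,3]-T[:3,2]*120,rate=80);env.hold(.3)
r=np.array([697.7,100.7,0]);h=hd(95.66);l=hd(185.66)
X=tile(np.array([694,100.4,40.]),"fin");d=X-r;print("tile in rack",d@h,d@l,"t",env.read_state()["time_s"])
i=[cv2.imread(f"pics/fin_{n}.png") for n in ("scene","side","wrist")]
cv2.imwrite("pics/v4.png",np.vstack([np.hstack([cv2.resize(i[0][150:330,160:400],(400,300)),cv2.resize(i[1][90:270,120:360],(400,300))]),np.hstack([cv2.resize(i[2],(400,300)),cv2.resize(i[0],(400,300))])]))
E
```

```text
60.18440367655168 [ 0.66 -0.15 -0.25]
scene [290.67 279.74] on plane [693.34  99.82  40.  ] in lifter [273.3    4.98 -56.77]
side [203.46 215.79] on plane [693.64 101.65  40.  ] in lifter [275.09   4.5  -56.77]
wrist no dot
tri [693.47 100.25  39.11] 0.6086061466803592 in lifter [273.72   4.8  -57.66]
tile in rack -0.029321867584145234 4.254850725999219 t 43.1583
```

View pics/v4.png

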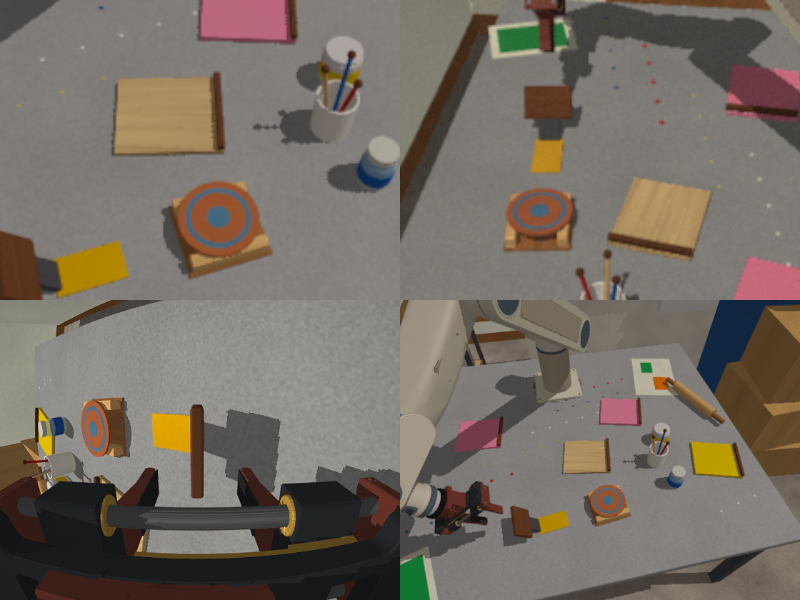

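The tile lies on both rails, the lifter stands on the open bench clear of the rack and board, and the gripper is free. The jar, mug and tin look unmoved. Handing in.

```bash
python3 -c "
from station import workorder,env
print(workorder.sign_off(), env.read_state()['time_s'])"
```

```text
the job is handed in; nothing more can be done
the job is handed in; nothing more can be done
```

The job is done and handed in; the last clock reading before sign-off was about 43 s of the 64 s allowed. I gripped the lifter by its wooden grip, slid the blade under the tile against the fence, and carried the tile level to the rack. I then set it on the rails, drew the blade out and stood the lifter on the bench.

- **Tile:** the scene and side cameras put it about 0 mm along and 4 mm across from the rack's centre (limits 22 and 15 mm). Its top measured 39.1 mm against 40 expected, and it looks flat, ringed side up. The wrist camera's detector did not find the blue dot in that last view, so only two cameras back this.
- **Lifter:** it stands on its blade 205 mm behind the rack's centre, with the blade front about 150 mm away. The gripper had opened fully off it and backed away.
- **Bystanders:** the jar, mug and tin look unmoved in the last pictures. I judged that by eye and did not measure it.
- **Disagreements:** the tile sat about 5 mm sideways on the blade, so I split that offset between the tile and the blade's clearance to the rails. The cameras differed by up to 2 mm, and single board and blade corners were up to 5 mm off in height.

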